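# Zero the comparator on the master, then gauge the turned mill

### The arm

A 7-joint arm with a two-finger parallel gripper is mounted at the origin on the work surface. World frame = base frame: x ahead of the robot, y to its left, z up, the work surface at z = 0. Lengths are in m, angles in rad, forces in N, time in s.
With the tool pointing down it reaches from about 0.425 to 0.925 m from the base axis. Payload 6.8 kg.
Tool frame: the origin (TCP) lies on the centre line of the jaws, within the pads' length; the fingertips stand 14 mm ahead of it and the grasp point (between the pads) lies 5 mm behind it; z points along the fingers, y is the line along which they close (so a half turn about z gives the same grasp; the last joint's range is limited). The gripper opens to 85 mm and grips with 20 to 120 N. Pads are 22 mm wide; open, the fingers measure 114 mm over their backs; the gripper's body (76 mm by 85 mm) begins 54 mm behind the grasp point. The pads swing forward as they close: fully open they stand 13 mm farther back than shut.
Start: joints at [-1.327, 0.477, 0.022, 1.555, -0.011, 1.109, -0.083], TCP at [0.233, 0.634, 0.245] pointing down, gripper open.
Joint ranges: [-2.96, 2.96], [-0.34, 2.1], [-1.41, 1.46], [0.24, 2.44], [-1.37, 4.51], [0.17, 1.92], [-2.96, 2.96]. Speed limits (rad/s): [2.39, 2.39, 3.14, 3.14, 3.14, 3.14, 3.14].

### API

Orientations are given as a unit quaternion [w, x, y, z].
In Python, from station import bot gives the robot as it stands. The module is installed in compiled form; this text tells all that it offers.
- The arm moves only by the tool drive_tool, never from a script. Its argument "commands" is a list of rows, each an object with "hand": the opening, from 0 (shut) to 1 (fully open); "translation": the shift along the world's x, y, z in mm, a list of three; "angular": the turn, a rotation vector about the world's x, y, z in rad, a list of three. In form: [{"hand": hand, "translation": [tx, ty, tz], "angular": [ax, ay, az]}, ...]. A call has 1 to 12 rows; each row is the pose to reach, as a shift and turn from the pose commanded when the call began; what a row does not reach only later rows make up. A row lasts 1/8 s, in which the tool goes at most 62.5 mm and 10.7 degrees, less where a joint would pass 70% of its speed; a pose out of reach is approached as far as the arm can. A call with a gripper value outside its range is refused whole. The fingers move at their own pace and stop on an object; "force" is the grip in N (left out, the last holds). Time passes only in rows, so rows that repeat a pose let the fingers close. It gives the time, the measured TCP pose, the force, the opening and the grip force at its end, in the units of the state.
- bot.get_obs(): the state, without advancing time (a new reading comes with each control period).
- bot.read_camera(name): name is "side" or "top"; returns the picture (420x560x3 uint8, red, green, blue); there is no depth.
- bot.camera_model(name): a dict with "fx", "fy", "cx", "cy" (pixels), "view" (4x4, takes a point from world to camera coordinates). Camera axes: x right, y up, looking along -z (the intrinsics and any distortion apply to the point x, -y, -z); pixel columns grow to the right and rows downward; lengths in m; the calibration is good to about 2 mm. A picture is of the moment at which its call begins. camera_model takes no time and is no camera call.
- bot.hand_in(): hands the job in; it is judged then, once.
Trained networks look in the newest picture that a camera, given by its name, has taken for a name from the list of things; names that differ only in an ending like _2 or _b are one class to them, and where a whole thing is asked for, a point or a joint stands for the part that bears it (a point fixed in the world has none). Each returns a list of dicts, best first, with "score" (0 to 1); they miss things now and then, are a little off and sometimes report something else, mostly with a low value. They report only what shows in the picture. A call takes as long as a camera call. They do not tell look-alikes from the thing itself.
- bot.find_in(camera, query): "position" ([column, row] in pixels, amid what is visible of it).
- bot.outline_of(camera, query): "pixels" (420x560 bool, what is visible of it) and "position" ([column, row] in pixels, amid what is visible of it).
The state is a dict: "t": time; "q": joint angles; "joint_vel": joint speeds; "joint_torque": joint torques, N m; "eef_pos": TCP position; "tool_rot": TCP orientation; "contact_force": force on the tool from outside, world axes, zero at the start; "torque": the same for the moment, N m; "gripper_width": opening from 0.0 (shut) to 1.0 (fully open); "grasp_force": force on a finger pad.
Only numpy, scipy, OpenCV 4.12 (cv2) and the standard library are available. Lean on these libraries where they do the work, as an engineer would, in place of code of your own. Each camera call takes 0.05 s, during which the arm holds its last target. There are 200 camera calls.

### The job

On the judging table, zero the bench comparator while its metal master still stands between the jaws: press the black button on the probe housing right down, and do not press it again once the master is out. Then lift the master out and stand it upright on the comparator's round rubber rest, and stand the turned wooden pepper mill upright between the jaws in its place, foot down on the base plate, in the middle of the jaws.

Things in the scene. Friction and masses are not known exactly. Their poses are not given: they have to be found in the camera images.
- comparator: Grey bench comparator fixed to the table, base plate 120 x 275 mm, 12 mm thick. Origin on the table under the middle of its measuring seat; z up, y runs from the sprung jaw (-y) to the fixed anvil (+y). Its probe housing (70 x 50 mm, top at z = 62 mm) with the zero button stands at x = 0, y = -98 mm. Jaws and anvil are 54 mm high, measured from the table.
- seat (a point): Middle of the measuring seat, on the base plate (12 mm above the table). Steel anvil face 22.5 mm to +y; sprung jaw to -y, its face 15.5 mm off when empty, giving way to -y (2 to 12 N, up to 40 mm off). Above 16 mm both lean outward as lead-ins, 64 mm apart at the top (42 mm up) when empty. A 44 mm part lowered slowly from above wedges the jaw aside and is pushed against the anvil.
- rest (a point): Middle of the top of the round black rubber rest for the master, 72 mm across, on the base plate beyond the anvil: in the comparator's frame x = 0, y = +107 mm, z = 14 mm (top of the rubber).
- zero (a joint): Black round zero button, 32 mm across, facing up on the probe housing, centre at x = 0, y = -98 mm in the comparator's frame, its top 84 mm above the table when released. Value: travel in m, 0 released, 0.006 fully down, which takes 4 N; it counts as pressed beyond 0.004 and springs back.
- master: Bare aluminium setting master, a round stepped plug 105 mm tall: body 45 mm across up to 58 mm, then a grip neck 30 mm across from 62 mm to the top. About 0.36 kg. Origin: centre of its underside; z is its axis, up. Starts standing in the comparator's jaws.
- mill: Turned wooden pepper mill, 114 mm tall, 0.11 kg: straight foot 44 mm across up to 52 mm, narrow waist (26 mm) at 60 mm, straight grip 34 mm across from 68 to 98 mm, domed top. Origin: centre of underside; z its axis, up. On the table to the robot's right beside two turnings of the same wood: a candlestick (60 mm foot, thin stem, flat cup) and a 66 mm stub with no waist.
Mind the look-alikes: they are no part of the job. Leave any purple or red look-alike of the mill alone. Leave any purple look-alike of the master alone.

How it is judged:
By the outcome, as a careful person would: the job done as asked, in the order asked, and still so for the second after the job is handed in, with the robot touching nothing.
It also fails if it takes over 64 s, if anything falls off the work surface, if the arm or the gripper's body presses on something with over 40 N, if the wrist force passes 120 N, or if a joint passes its speed limit or range.

## Working session

There is one attempt and no reset: what is moved stays moved. The work goes in short steps, Python scripts to look and compute and a tool call to move; the robot and the scene stay as the last step left them, time stands still between calls to the robot, and variables do not carry over. Pictures are saved under pics/ and viewed, at most 10 in all, crops included, and the job is handed in when it is done.

Besides the shell and the picture viewer there is one more tool, called after "Call:" as name(argument=value, ...) on one line, values as JSON. drive_tool: Moves the arm, as the interface text tells. Its arguments: {"type":"object","properties":{"commands":{"type":"array","items":{"type":"object","properties":{"hand":{"type":"number"},"translation":{"type":"array","items":{"type":"number"}},"angular":{"type":"array","items":{"type":"number"}}}}},"force":{"type":"number"}},"required":["commands"]}

```bash
mkdir -p pics; cat > h.py <<'E'
from station import bot
import numpy as np, cv2
def K(c):
    m=bot.camera_model(c); return m, np.array(m["view"])
def proj(c,p):
    m,V=K(c); q=V[:3,:3]@np.array(p)+V[:3,3]; x,y,z=q[0],-q[1],-q[2]
    return np.array([m["fx"]*x/z+m["cx"], m["fy"]*y/z+m["cy"]])
def ray(c,uv):
    m,V=K(c); d=np.array([(uv[0]-m["cx"])/m["fx"], -(uv[1]-m["cy"])/m["fy"], -1.0])
    R=V[:3,:3]; o=-R.T@V[:3,3]; d=R.T@d; return o,d/np.linalg.norm(d)
def onz(c,uv,z):
    o,d=ray(c,uv); return o+d*(z-o[2])/d[2]
def tri(uv1,uv2,c1="top",c2="side"):
    o1,d1=ray(c1,uv1);o2,d2=ray(c2,uv2)
    A=np.stack([d1,-d2],1); s=np.linalg.lstsq(A,o2-o1,rcond=None)[0]
    a,b=o1+s[0]*d1,o2+s[1]*d2; return (a+b)/2,np.linalg.norm(a-b)
E
python3 - <<'E'
from h import *
np.set_printoptions(precision=3,suppress=True)
o=bot.get_obs(); print(o)
for c in("top","side"):
    im=bot.read_camera(c); cv2.imwrite(f"pics/{c}0.png",im[:,:,::-1])
    m=bot.camera_model(c); print(c,m)
    for n in("comparator","zero","rest","master","mill"):
        print(c,n,[(round(d["score"],2),np.round(d["position"],1).tolist()) for d in bot.find_in(c,n)])
E
```

```text
{'t': 0.0, 'q': array([-1.327,  0.478,  0.022,  1.556, -0.012,  1.109, -0.083]), 'joint_vel': array([ 0.001,  0.001, -0.001, -0.001, -0.002, -0.   , -0.   ]), 'joint_torque': array([  0.   , -59.643,   1.608, -28.12 ,   0.012,   0.009,   0.   ]), 'eef_pos': array([0.232, 0.633, 0.244]), 'tool_rot': array([-0.   ,  0.175,  0.985, -0.001]), 'contact_force': array([-0.47 ,  0.08 ,  0.691]), 'torque': array([-0.024,  0.038,  0.025]), 'grasp_force': 0.0, 'gripper_width': 1.000277517576272}
top {'fx': 399.4739469558544, 'fy': 399.4739469558544, 'cx': 275.988541909608, 'cy': 211.32713939542222, 'view': array([[-0.019, -1.   , -0.007, -0.039],
       [ 0.983, -0.02 ,  0.182, -0.573],
       [-0.182, -0.003,  0.983, -0.909],
       [ 0.   ,  0.   ,  0.   ,  1.   ]])}
top comparator [(0.97, [192.8, 240.4])]
top zero [(0.64, [238.5, 229.9])]
top rest [(0.8, [197.1, 242.9])]
top master [(0.81, [210.6, 283.0])]
top mill [(0.67, [339.3, 151.1]), (0.65, [380.0, 185.5]), (0.59, [335.5, 188.3])]
side {'fx': 465.0566998941054, 'fy': 465.0566998941054, 'cx': 276.15162702647024, 'cy': 208.85213400172162, 'view': array([[ 0.84 , -0.543,  0.01 , -0.511],
       [ 0.273,  0.438,  0.856, -0.189],
       [-0.47 , -0.716,  0.516, -0.748],
       [ 0.   ,  0.   ,  0.   ,  1.   ]])}
side comparator [(0.97, [220.4, 201.7])]
side zero [(0.71, [221.2, 201.0]), (0.66, [233.3, 191.1])]
side rest [(0.89, [221.7, 203.5])]
side master [(0.74, [170.4, 207.3]), (0.72, [217.0, 180.0])]
side mill [(0.98, [390.0, 270.7]), (0.94, [347.8, 241.5]), (0.63, [385.1, 228.3])]
```

```bash
python3 - <<'E'
import cv2
for c in("top","side"):
    im=cv2.imread(f"pics/{c}0.png"); cv2.imwrite(f"pics/{c}0b.png",cv2.resize(im,(800,600),interpolation=cv2.INTER_CUBIC))
E
```

```text
(no output)
```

View pics/top0b.png

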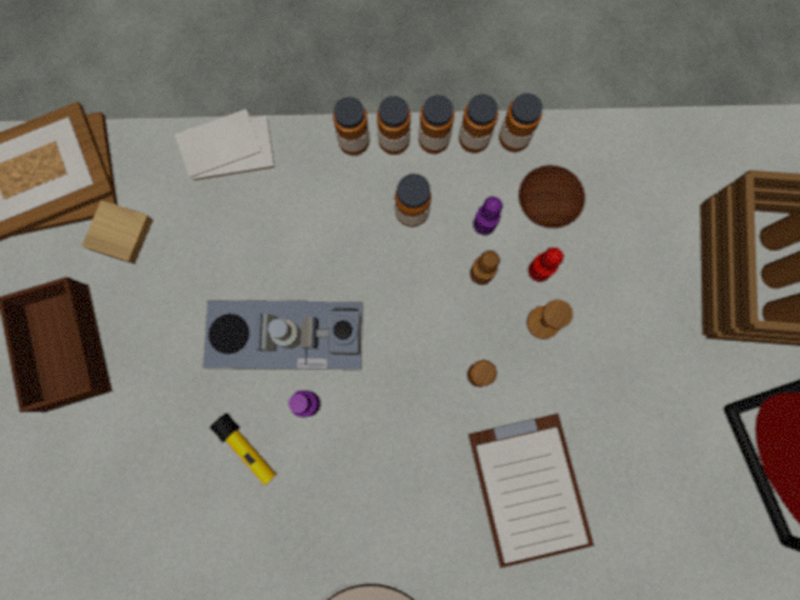

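View pics/side0b.png

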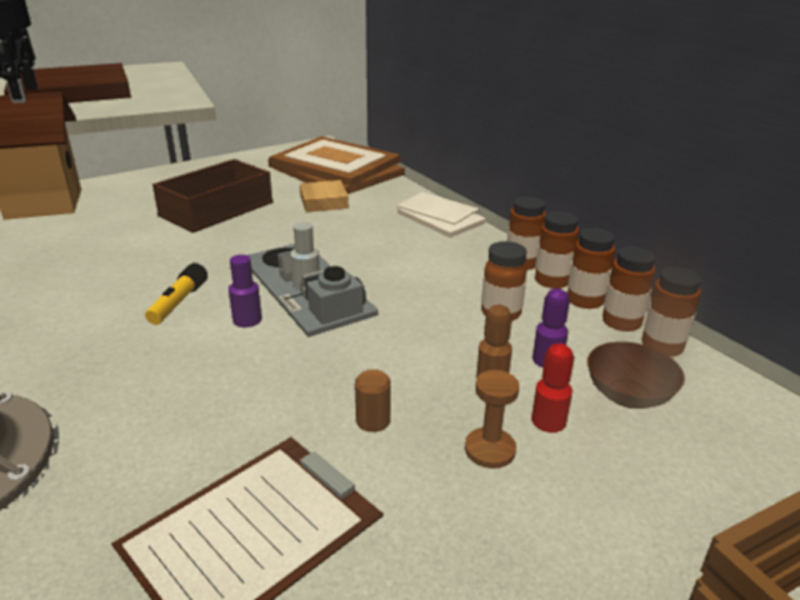

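The top view shows the comparator at upscaled (283,335): rest (229,333), master (282,332), button (343,330). The brown mill is at (486,266), between the purple (488,215) and red (546,264) look-alikes. In the side view the mill, at (496,345), is partly hidden by the candlestick.

```bash
python3 - <<'E'
from h import *
np.set_printoptions(precision=4,suppress=True)
I={c:cv2.imread(f"pics/{c}0.png") for c in("top","side")}
# black discs
boxes={"rest":{"top":(140,215,180,252),"side":(180,170,210,190)},"zero":{"top":(230,220,250,242),"side":(222,184,247,201)}}
C={}
for n,b in boxes.items():
    for c,(x0,y0,x1,y1) in b.items():
        g=I[c][y0:y1,x0:x1].max(2); m=(g<50).astype(np.uint8)
        k,l,s,ce=cv2.connectedComponentsWithStats(m); j=1+s[1:,4].argmax()
        C[n,c]=ce[j]+[x0,y0]; print(n,c,C[n,c],s[j])
    print(n,"tri",tri(C[n,"top"],C[n,"side"]))
print("rest@z.014",onz("top",C["rest","top"],.014),"zero@.084",onz("top",C["zero","top"],.084))
for c,s in(("top",0),("side",0)):
    for n in("mill","master","comparator"):
        for d in bot.outline_of(c,n):
            ys,xs=np.where(d["pixels"]); 
            if len(xs)==0: continue
            col=I[c][d["pixels"]].mean(0)
            print(c,n,round(d["score"],2),np.round(d["position"],1),"bbox",xs.min(),xs.max(),ys.min(),ys.max(),len(xs),"bgr",col.round())
            if n=="comparator": print(cv2.minAreaRect(np.stack([xs,ys],1).astype(np.float32)))
def crop(c,x0,y0,x1,y1,f):
    return cv2.resize(I[c][y0:y1,x0:x1],None,fx=f,fy=f,interpolation=cv2.INTER_CUBIC)
a=np.hstack([crop("top",140,200,260,270,3.3),crop("top",310,160,430,230,3.3)])
b=np.hstack([crop("side",165,150,285,220,3.3),crop("side",310,205,430,275,3.3)])
cv2.imwrite("pics/crops.png",np.vstack([a,b])); print(a.shape)
E
```

```text
rest top [159.8252 233.2815] [  7   5  27  27 572]
rest side [190.9368 179.5053] [ 4  4 19 12 95]
rest tri (array([0.5216, 0.2414, 0.0175]), np.float64(0.015253385964266555))
zero top [239.625  230.4732] [  4   5  12  12 112]
zero side [233.5149 191.297 ] [  5   3  14   9 101]
zero tri (array([0.5235, 0.035 , 0.0794]), np.float64(0.00048005750584614176))
rest@z.014 [0.5292 0.2398 0.014 ] zero@.084 [0.5227 0.0346 0.084 ]
top mill 0.94 [338.1 152.1] bbox 330 351 137 164 426 bgr [89. 43. 79.]
top mill 0.92 [335.6 187. ] bbox 328 348 174 199 379 bgr [40. 67. 96.]
top mill 0.56 [379.6 185.9] bbox 369 393 173 197 418 bgr [ 23.  26. 120.]
top master 0.69 [214.  281.3] bbox 202 223 273 291 337 bgr [110.  54. 100.]
top master 0.55 [201.  231.4] bbox 188 209 223 244 376 bgr [114. 115. 113.]
top comparator 0.57 [194.9 243.5] bbox 142 253 210 258 4824 bgr [99. 92. 89.]
((197.5, 234.0), (48.0, 111.0), 90.0)
side mill 0.91 [347.4 242.3] bbox 333 358 213 261 956 bgr [ 44.  71. 102.]
side mill 0.91 [389.5 272.5] bbox 372 401 240 302 1424 bgr [ 36.  43. 132.]
side mill 0.76 [383.4 228.5] bbox 373 397 202 256 829 bgr [87. 43. 79.]
side master 0.83 [172.3 204.5] bbox 160 182 178 228 904 bgr [86. 49. 78.]
side comparator 0.75 [222.4 200.6] bbox 175 264 171 235 3017 bgr [91. 98. 97.]
((219.40887451171875, 198.57870483398438), (89.4083023071289, 54.0096321105957), 49.184913635253906)
(231, 792, 3)
```

View pics/crops.png

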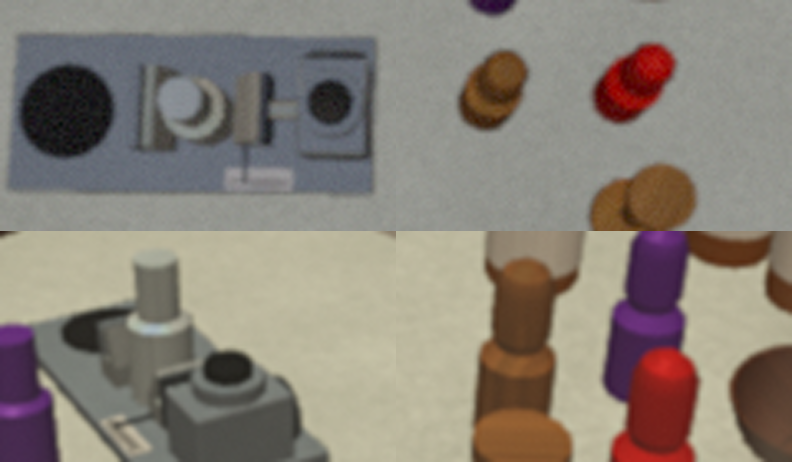

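The crops show a grey master upright in the seat, a black button and rest, and the brown mill alone in the top view (foot at about (335,190), top (343,181)). In the side view its foot is hidden by the candlestick. Next I'll fit the known profiles to the silhouettes.

```bash
python3 - <<'E'
from h import *
from scipy.optimize import minimize
np.set_printoptions(precision=4,suppress=True)
I={c:cv2.imread(f"pics/{c}0.png") for c in("top","side")}
S=4
def sil(c,p,prof):
    M=np.zeros((420*S,560*S),np.uint8); t=np.linspace(0,2*np.pi,40)
    for (z0,r0),(z1,r1) in zip(prof[:-1],prof[1:]):
        P=[proj(c,[p[0]+r*np.cos(a),p[1]+r*np.sin(a),p[2]+z]) for z,r in((z0,r0),(z1,r1)) for a in t]
        cv2.fillConvexPoly(M,cv2.convexHull(np.int32((np.array(P)+.5)*S)),1)
    return cv2.resize(M.astype(np.float32),(560,420),interpolation=cv2.INTER_AREA)
mill=[(0,.022),(.052,.022),(.06,.013),(.068,.017),(.098,.017),(.108,.013),(.114,.003)]
hsv=cv2.cvtColor(I["top"],cv2.COLOR_BGR2HSV)
b=np.zeros((420,560),bool); b[168:206,322:354]=1
mt=(b&(hsv[...,1]>90)&(hsv[...,0]<25)).astype(np.float32)
hs=cv2.cvtColor(I["side"],cv2.COLOR_BGR2HSV)
b=np.zeros((420,560),bool); b[205:258,325:366]=1
ms=(b&(hs[...,1]>100)&(hs[...,0]<20)&(hs[...,0]>5)).astype(np.float32)
print(mt.sum(),ms.sum())
def run(f,x0): 
    r=minimize(f,x0,method="Nelder-Mead",options=dict(initial_simplex=[np.array(x0)+d for d in np.vstack([np.zeros(len(x0)),.01*np.eye(len(x0))])],xatol=1e-4,fatol=.1,maxiter=90)); return r.x,r.fun
g=onz("top",[336,190],.02)
print("mill top",run(lambda x:np.abs(sil("top",[x[0],x[1],0],mill)-mt).sum(),g[:2]))
w=np.zeros((420,560)); w[205:258]=1
xs=run(lambda x:(w*np.abs(sil("side",[x[0],x[1],0],mill)-ms)).sum(),g[:2]); print("mill side",xs)
print("mill both xyz",run(lambda x:np.abs(sil("top",x,mill)-mt).sum()+(w*np.abs(sil("side",x,mill)-ms)).sum(),[*g[:2],0]))
T,Sd=[194.5,229.4],[212.6,157.9]
print("master top tri",tri(T,Sd),"at .117",onz("top",T,.117))
E
```

```text
319.0 875.0Traceback (most recent call last):
  File "<stdin>", line 23, in <module>
  File "<stdin>", line 21, in run
    res = _minimize_neldermead(fun, x0, args, callback, bounds=bounds,
                               **options)
    fxcc = func(xcc)
    fx = function(np.copy(x), *(wrapper_args + args))
  File "<stdin>", line 23, in <lambda>
  File "<stdin>", line 9, in sil
  File "h.py", line 6, in proj
    m,V=K(c); q=V[:3,:3]@np.array(p)+V[:3,3]; x,y,z=q[0],-q[1],-q[2]
        ~^^^
  File "h.py", line 4, in K
    m=bot.camera_model(c); return m, np.array(m["view"])
ValueError: time passes only in moves, steps and waits
```

```bash
sed -i 's/^def K(c):/import functools\n@functools.cache\ndef K(c):/' h.py
cat > fit.py <<'E'
from h import *
from scipy.optimize import minimize
np.set_printoptions(precision=4,suppress=True)
S=4
mill=[(0,.022),(.052,.022),(.06,.013),(.068,.017),(.098,.017),(.108,.013),(.114,.003)]
def sil(c,p,prof):
    M=np.zeros((420*S,560*S),np.uint8); t=np.linspace(0,2*np.pi,40)
    for (z0,r0),(z1,r1) in zip(prof[:-1],prof[1:]):
        P=[proj(c,[p[0]+r*np.cos(a),p[1]+r*np.sin(a),p[2]+z]) for z,r in((z0,r0),(z1,r1)) for a in t]
        cv2.fillConvexPoly(M,cv2.convexHull(np.int32((np.array(P)+.5)*S)),1)
    return cv2.resize(M.astype(np.float32),(560,420),interpolation=cv2.INTER_AREA)
def run(f,x0):
    r=minimize(f,x0,method="Nelder-Mead",options=dict(initial_simplex=[np.array(x0)+d for d in np.vstack([np.zeros(len(x0)),.01*np.eye(len(x0))])],xatol=1e-4,fatol=.1,maxiter=90)); return r.x,r.fun
E
python3 - <<'E'
from fit import *
I={c:cv2.imread(f"pics/{c}0.png") for c in("top","side")}
def mask(c,x0,y0,x1,y1,s):
    h=cv2.cvtColor(I[c],cv2.COLOR_BGR2HSV); b=np.zeros((420,560),bool); b[y0:y1,x0:x1]=1
    return (b&(h[...,1]>s)&(h[...,0]<22)&(h[...,0]>5)).astype(np.float32)
mt=mask("top",322,168,354,206,90); ms=mask("side",325,205,366,250,100)
print([np.where(ms[r])[0][[0,-1]].tolist() for r in (215,220,230,240,248)])
w=np.zeros((420,560)); w[205:250]=1
g=onz("top",[336,190],.02)
print("mill top",run(lambda x:np.abs(sil("top",[x[0],x[1],0],mill)-mt).sum(),g[:2]))
print("mill side",run(lambda x:(w*np.abs(sil("side",[x[0],x[1],0],mill)-ms)).sum(),g[:2]))
print("mill both xyz",run(lambda x:np.abs(sil("top",x,mill)-mt).sum()+(w*np.abs(sil("side",x,mill)-ms)).sum(),[*g[:2],0]))
T,Sd=[194.5,229.4],[212.6,157.9]
print("master top tri",tri(T,Sd),"at .117",onz("top",T,.117))
E
```

```text
[[337, 354], [340, 363], [340, 356], [336, 356], [335, 357]]
mill top (array([ 0.6299, -0.2063]), np.float64(80.875))
mill side (array([ 0.6328, -0.2051]), np.float64(100.0))
mill both xyz (array([ 0.6326, -0.2051, -0.0006]), np.float64(180.9375))
master top tri (array([0.5236, 0.1312, 0.1182]), np.float64(0.0027688094229072415)) at .117 [0.5225 0.132  0.117 ]
```

Call:
drive_tool(commands=[{"hand": 0, "translation": [20, -40, 0], "angular": [0, 0, 0.03]}, {"hand": 0, "translation": [45, -95, 0], "angular": [0, 0, 0.08]}, {"hand": 0, "translation": [73, -150, -10], "angular": [0, 0, 0.15]}, {"hand": 0, "translation": [100, -206, -20], "angular": [0, 0, 0.2]}, {"hand": 0, "translation": [127, -262, -30], "angular": [0, 0, 0.26]}, {"hand": 0, "translation": [154, -318, -40], "angular": [0, 0, 0.32]}, {"hand": 0, "translation": [181, -374, -45], "angular": [0, 0, 0.32]}, {"hand": 0, "translation": [208, -430, -45], "angular": [0, 0, 0.32]}, {"hand": 0, "translation": [235, -486, -45], "angular": [0, 0, 0.32]}, {"hand": 0, "translation": [262, -542, -45], "angular": [0, 0, 0.32]}, {"hand": 0, "translation": [280, -580, -45], "angular": [0, 0, 0.32]}, {"hand": 0, "translation": [290, -599, -45], "angular": [0, 0, 0.32]}])

```text
t: 2.4
eef_pos: [0.5235, 0.0317, 0.2006]
tool_rot: [0.0, 0.018, 1.0, -0.0]
contact_force: [-0.1, -0.0, -0.3]
gripper_width: 0.0
grasp_force: 0.0
```

Call:
drive_tool(commands=[{"hand": 0, "translation": [0, 0, 0], "angular": [0, 0, 0]}, {"hand": 0, "translation": [0, 0, 0], "angular": [0, 0, 0]}])

```text
t: 2.65
eef_pos: [0.5222, 0.0359, 0.2002]
tool_rot: [-0.0, 0.015, 1.0, 0.0]
contact_force: [-0.5, -0.0, 0.4]
gripper_width: 0.002
grasp_force: 0.0
```

Call:
drive_tool(commands=[{"hand": 0, "translation": [0, 0, -45], "angular": [0, 0, 0]}, {"hand": 0, "translation": [0, 0, -80], "angular": [0, 0, 0]}, {"hand": 0, "translation": [0, 0, -95], "angular": [0, 0, 0]}, {"hand": 0, "translation": [0, 0, -99], "angular": [0, 0, 0]}, {"hand": 0, "translation": [0, 0, -102], "angular": [0, 0, 0]}, {"hand": 0, "translation": [0, 0, -104], "angular": [0, 0, 0]}, {"hand": 0, "translation": [0, 0, -106], "angular": [0, 0, 0]}, {"hand": 0, "translation": [0, 0, -106], "angular": [0, 0, 0]}])

```text
t: 3.65
eef_pos: [0.5234, 0.0349, 0.0949]
tool_rot: [0.001, 0.016, 1.0, 0.0]
contact_force: [1.0, 1.1, 2.3]
gripper_width: -0.001
grasp_force: 1.3
```

Call:
drive_tool(commands=[{"hand": 0, "translation": [0, 0, -1.5], "angular": [0, 0, 0]}, {"hand": 0, "translation": [0, 0, -3], "angular": [0, 0, 0]}, {"hand": 0, "translation": [0, 0, -4.5], "angular": [0, 0, 0]}, {"hand": 0, "translation": [0, 0, -4.5], "angular": [0, 0, 0]}, {"hand": 0, "translation": [0, 0, -4.5], "angular": [0, 0, 0]}])

```text
t: 4.28
eef_pos: [0.5235, 0.035, 0.0917]
tool_rot: [0.001, 0.016, 1.0, 0.001]
contact_force: [-4.7, -0.0, 23.2]
gripper_width: -0.003
grasp_force: 11.3
```

Call:
drive_tool(commands=[{"hand": 0, "translation": [0, 0, 30], "angular": [0, 0, 0]}, {"hand": 0.4, "translation": [0, 0, 80], "angular": [0, 0, 0]}, {"hand": 0.75, "translation": [0, 30, 95], "angular": [0, 0, 0]}, {"hand": 0.75, "translation": [1, 75, 95], "angular": [0, 0, 0]}, {"hand": 0.75, "translation": [2, 97, 95], "angular": [0, 0, 0]}, {"hand": 0.75, "translation": [2, 97, 95], "angular": [0, 0, 0]}, {"hand": 0.75, "translation": [2, 97, 60], "angular": [0, 0, 0]}, {"hand": 0.75, "translation": [2, 97, 25], "angular": [0, 0, 0]}, {"hand": 0.75, "translation": [2, 97, 6], "angular": [0, 0, 0]}, {"hand": 0.75, "translation": [2, 97, 4], "angular": [0, 0, 0]}, {"hand": 0.75, "translation": [2, 97, 4], "angular": [0, 0, 0]}])

```text
t: 5.65
eef_pos: [0.5248, 0.1306, 0.0942]
tool_rot: [0.0, 0.017, 1.0, -0.0]
contact_force: [-0.5, -0.3, -0.0]
gripper_width: 0.748
grasp_force: 0.0
```

```bash
python3 - <<'E'
from h import *
a=[cv2.resize(bot.read_camera(c)[120:270,120:310,::-1],(400,316),interpolation=cv2.INTER_CUBIC) for c in("top","side")]
cv2.imwrite("pics/g1.png",np.hstack(a))
E
```

```text
(no output)
```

View pics/g1.png

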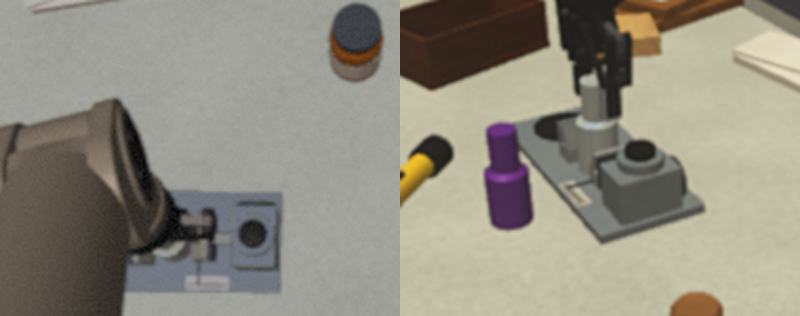

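The side half shows the fingers straddling the master's neck at about (592,95), clear of its step and the jaws. The button has come back up. Gripping now.

Call:
drive_tool(commands=[{"hand": 0.2, "translation": [0, 0, 0], "angular": [0, 0, 0]}, {"hand": 0.2, "translation": [0, 0, 0], "angular": [0, 0, 0]}, {"hand": 0.2, "translation": [0, 0, 0], "angular": [0, 0, 0]}, {"hand": 0.2, "translation": [0, 0, 0], "angular": [0, 0, 0]}, {"hand": 0.2, "translation": [0, 0, 0], "angular": [0, 0, 0]}, {"hand": 0.2, "translation": [0, 0, 0], "angular": [0, 0, 0]}], force=60)

```text
t: 6.5
eef_pos: [0.5251, 0.1324, 0.0945]
tool_rot: [0.001, 0.016, 1.0, 0.001]
contact_force: [-1.6, 2.2, 5.5]
gripper_width: 0.326
grasp_force: 58.9
```

Call:
drive_tool(commands=[{"hand": 0.2, "translation": [0, 0, 8], "angular": [0, 0, 0]}, {"hand": 0.2, "translation": [0, 0, 25], "angular": [0, 0, 0]}, {"hand": 0.2, "translation": [0, 0, 55], "angular": [0, 0, 0]}, {"hand": 0.2, "translation": [0, 0, 70], "angular": [0, 0, 0]}, {"hand": 0.2, "translation": [0, 2, 70], "angular": [0, 0, 0]}, {"hand": 0.2, "translation": [1, 30, 70], "angular": [0, 0, 0]}, {"hand": 0.2, "translation": [3, 75, 70], "angular": [0, 0, 0]}, {"hand": 0.2, "translation": [4, 100, 70], "angular": [0, 0, 0]}, {"hand": 0.2, "translation": [4, 107, 60], "angular": [0, 0, 0]}, {"hand": 0.2, "translation": [4, 107, 40], "angular": [0, 0, 0]}, {"hand": 0.2, "translation": [4, 107, 20], "angular": [0, 0, 0]}, {"hand": 0.2, "translation": [4, 107, 9], "angular": [0, 0, 0]}])

```text
t: 8.0
eef_pos: [0.5275, 0.2365, 0.1006]
tool_rot: [-0.001, 0.017, 1.0, -0.001]
contact_force: [-0.8, -0.6, -3.0]
gripper_width: 0.324
grasp_force: 60.1
```

Call:
drive_tool(commands=[{"hand": 0.2, "translation": [0, 0, -3], "angular": [0, 0, 0]}, {"hand": 0.2, "translation": [0, 0, -5], "angular": [0, 0, 0]}, {"hand": 0.2, "translation": [0, 0, -5], "angular": [0, 0, 0]}, {"hand": 0.2, "translation": [0, 0, -5], "angular": [0, 0, 0]}])

```text
t: 8.5
eef_pos: [0.5289, 0.2389, 0.0983]
tool_rot: [0.0, 0.016, 1.0, 0.0]
contact_force: [-0.1, 0.1, -2.3]
gripper_width: 0.327
grasp_force: 60.1
```

Call:
drive_tool(commands=[{"hand": 0.2, "translation": [0, 0, -1.5], "angular": [0, 0, 0]}, {"hand": 0.2, "translation": [0, 0, -2.5], "angular": [0, 0, 0]}, {"hand": 0.2, "translation": [0, 0, -2.5], "angular": [0, 0, 0]}, {"hand": 0.2, "translation": [0, 0, -2.5], "angular": [0, 0, 0]}])

```text
t: 9.0
eef_pos: [0.5291, 0.239, 0.0965]
tool_rot: [0.0, 0.016, 1.0, 0.0]
contact_force: [-2.5, 0.5, 6.2]
gripper_width: 0.331
grasp_force: 61.4
```

Call:
drive_tool(commands=[{"hand": 0.6, "translation": [0, 0, 0], "angular": [0, 0, 0]}, {"hand": 0.6, "translation": [0, 0, 0], "angular": [0, 0, 0]}, {"hand": 0.65, "translation": [0, 0, 0], "angular": [0, 0, 0]}, {"hand": 0.65, "translation": [0, 0, 10], "angular": [0, 0, 0]}, {"hand": 0.65, "translation": [0, 0, 40], "angular": [0, 0, 0]}, {"hand": 0.65, "translation": [0, 0, 90], "angular": [0, 0, 0]}, {"hand": 0.65, "translation": [0, 0, 115], "angular": [0, 0, 0]}])

```text
t: 9.88
eef_pos: [0.5297, 0.2391, 0.2137]
tool_rot: [0.002, 0.016, 1.0, 0.001]
contact_force: [1.0, 0.0, 0.4]
gripper_width: 0.648
grasp_force: 0.0
```

Call:
drive_tool(commands=[{"hand": 0.8, "translation": [6, -25, 0], "angular": [0, 0, 0]}, {"hand": 0.8, "translation": [18, -80, 0], "angular": [0, 0, 0]}, {"hand": 0.8, "translation": [31, -135, 0], "angular": [0, 0, 0]}, {"hand": 0.8, "translation": [44, -190, 0], "angular": [0, 0, 0]}, {"hand": 0.8, "translation": [57, -245, 0], "angular": [0, 0, 0]}, {"hand": 0.8, "translation": [70, -300, 0], "angular": [0, 0, 0]}, {"hand": 0.8, "translation": [83, -355, 0], "angular": [0, 0, 0]}, {"hand": 0.8, "translation": [95, -410, 0], "angular": [0, 0, 0]}, {"hand": 0.8, "translation": [102, -444, 0], "angular": [0, 0, 0]}, {"hand": 0.8, "translation": [102, -444, 0], "angular": [0, 0, 0]}, {"hand": 0.8, "translation": [102, -444, 0], "angular": [0, 0, 0]}])

```text
t: 11.25
eef_pos: [0.6307, -0.2043, 0.2105]
tool_rot: [-0.0, 0.016, 1.0, 0.0]
contact_force: [-0.2, -0.3, -1.1]
gripper_width: 0.803
grasp_force: 0.0
```

```bash
python3 - <<'E'
from h import *
a=[cv2.resize(bot.read_camera(c)[120:270,y:y+190,::-1],(400,316),interpolation=cv2.INTER_CUBIC) for c,y in(("top",120),("side",120),)]
b=[cv2.resize(bot.read_camera(c)[120:250,y:y+190,::-1],(400,274),interpolation=cv2.INTER_CUBIC) for c,y in(("top",260),("side",250),)]
cv2.imwrite("pics/g2.png",np.vstack([np.hstack(a),np.hstack(b)]))
print(bot.get_obs()["eef_pos"])
E
```

```text
[ 0.63081663 -0.20358819  0.21046628]
```

View pics/g2.png

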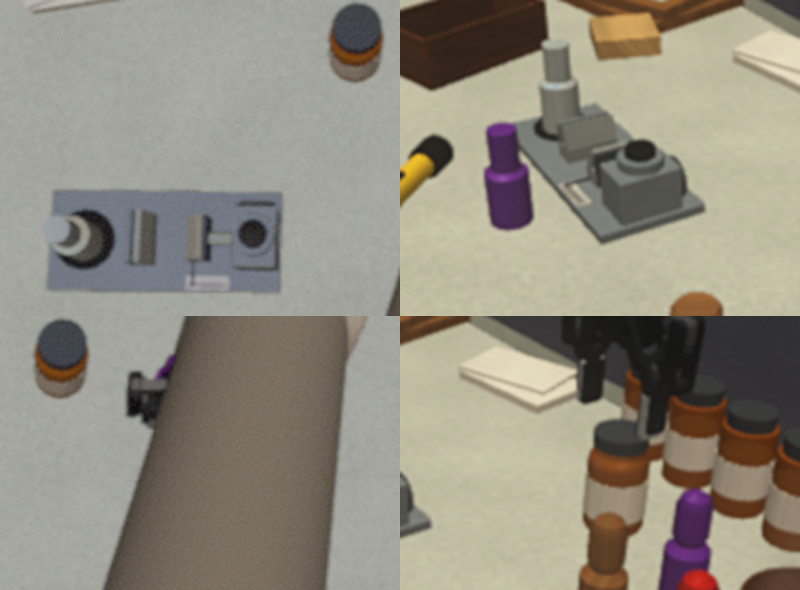

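The master now stands upright on the rest at about (80,240), the jaws are empty, and the gripper hangs over the brown mill at (606,520). Descending to the mill's grip.

Call:
drive_tool(commands=[{"hand": 0.8, "translation": [0, -1.5, -35], "angular": [0, 0, 0]}, {"hand": 0.8, "translation": [0, -1.5, -75], "angular": [0, 0, 0]}, {"hand": 0.8, "translation": [0, -1.5, -110], "angular": [0, 0, 0]}, {"hand": 0.8, "translation": [0, -1.5, -126], "angular": [0, 0, 0]}, {"hand": 0.8, "translation": [0, -1.5, -130], "angular": [0, 0, 0]}, {"hand": 0.8, "translation": [0, -1.5, -130], "angular": [0, 0, 0]}, {"hand": 0.2, "translation": [0, -1.5, -130], "angular": [0, 0, 0]}, {"hand": 0.2, "translation": [0, -1.5, -130], "angular": [0, 0, 0]}, {"hand": 0.2, "translation": [0, -1.5, -130], "angular": [0, 0, 0]}, {"hand": 0.2, "translation": [0, -1.5, -130], "angular": [0, 0, 0]}, {"hand": 0.2, "translation": [0, -1.5, -130], "angular": [0, 0, 0]}, {"hand": 0.2, "translation": [0, -1.5, -130], "angular": [0, 0, 0]}], force=60)

```text
t: 12.95
eef_pos: [0.6315, -0.207, 0.0816]
tool_rot: [0.001, 0.016, 1.0, -0.0]
contact_force: [0.0, 1.3, 5.8]
gripper_width: 0.377
grasp_force: 60.0
```

Call:
drive_tool(commands=[{"hand": 0.2, "translation": [0, 0, 20], "angular": [0, 0, 0]}, {"hand": 0.2, "translation": [0, 0, 70], "angular": [0, 0, 0]}, {"hand": 0.2, "translation": [0, 0, 115], "angular": [0, 0, 0]}, {"hand": 0.2, "translation": [-8, 25, 125], "angular": [0, 0, 0]}, {"hand": 0.2, "translation": [-23, 75, 125], "angular": [0, 0, 0]}, {"hand": 0.2, "translation": [-40, 130, 125], "angular": [0, 0, 0]}, {"hand": 0.2, "translation": [-58, 185, 125], "angular": [0, 0, 0]}, {"hand": 0.2, "translation": [-75, 240, 125], "angular": [0, 0, 0]}, {"hand": 0.2, "translation": [-92, 295, 125], "angular": [0, 0, 0]}, {"hand": 0.2, "translation": [-103, 330, 125], "angular": [0, 0, 0]}, {"hand": 0.2, "translation": [-106, 339, 125], "angular": [0, 0, 0]}, {"hand": 0.2, "translation": [-106, 339, 125], "angular": [0, 0, 0]}])

```text
t: 14.45
eef_pos: [0.5247, 0.132, 0.2059]
tool_rot: [0.0, 0.016, 1.0, -0.0]
contact_force: [0.9, -0.6, -1.5]
gripper_width: 0.378
grasp_force: 59.7
```

Call:
drive_tool(commands=[{"hand": 0.2, "translation": [0, 0, -20], "angular": [0, 0, 0]}, {"hand": 0.2, "translation": [0, 0, -40], "angular": [0, 0, 0]}, {"hand": 0.2, "translation": [0, 0, -40], "angular": [0, 0, 0]}, {"hand": 0.2, "translation": [0, 0, -40], "angular": [0, 0, 0]}, {"hand": 0.2, "translation": [0, 0, -40], "angular": [0, 0, 0]}])

```text
t: 15.08
eef_pos: [0.5253, 0.1318, 0.1663]
tool_rot: [0.001, 0.016, 1.0, 0.0]
contact_force: [0.4, 0.8, -1.1]
gripper_width: 0.379
grasp_force: 59.7
```

```bash
python3 - <<'E'
from fit import *
t=bot.get_obs()["eef_pos"]; print(t)
im=np.ascontiguousarray(bot.read_camera("side")[:,:,::-1]); tp=bot.read_camera("top")[:,:,::-1]
h=cv2.cvtColor(im,cv2.COLOR_BGR2HSV)
p=[t[0],t[1],t[2]-.0816]
u=proj("side",[p[0],p[1],p[2]+.026]).astype(int); print(u)
b=np.zeros((420,560),bool); b[u[1]-40:u[1]+40,u[0]-30:u[0]+30]=1
m=(b&(h[...,1]>100)&(h[...,0]<22)&(h[...,0]>5)).astype(np.float32); print(m.sum())
lo=mill[:2]
ys=np.where(m.any(1))[0]; print(ys.min(),ys.max(),[np.where(m[r])[0][[0,-1]].tolist() for r in range(ys.min(),ys.max(),4)])
for q in (p,): s=sil("side",q,lo); yy,xx=np.where(s>.5); print("pred",yy.min(),yy.max(),[np.where(s[r]>.5)[0][[0,-1]].tolist() for r in range(yy.min(),yy.max(),4)])
a=[cv2.resize(x,(400,316),interpolation=cv2.INTER_CUBIC) for x in(tp[120:270,120:310],im[120:270,120:310])]
cv2.imwrite("pics/g3.png",np.hstack(a))
E
```

```text
[0.5253 0.1318 0.1663]
[212 160]
1323.0
120 174 [[182, 241], [182, 241], [182, 241], [182, 241], [182, 241], [182, 241], [206, 241], [204, 221], [203, 221], [203, 221], [204, 221], [204, 221], [204, 221], [205, 220]]
pred 146 175 [[212, 214], [202, 222], [203, 222], [203, 222], [203, 222], [204, 223], [204, 223], [205, 220]]
```

View pics/g3.png

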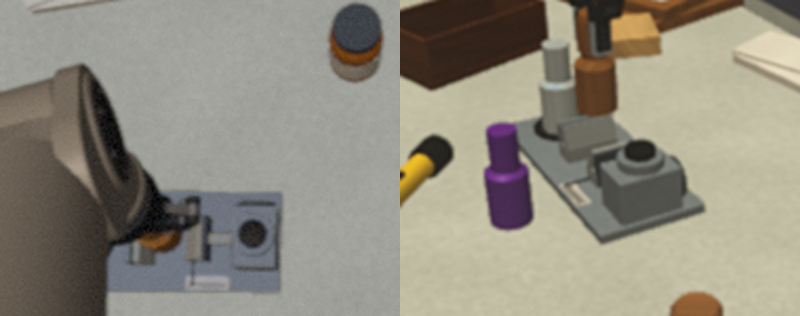

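The mill hangs upright over the empty jaws at about (595,85), within 1 mm of where the model predicts. Lowering slowly.

Call:
drive_tool(commands=[{"hand": 0.2, "translation": [0, 0, -12], "angular": [0, 0, 0]}, {"hand": 0.2, "translation": [0, 0, -24], "angular": [0, 0, 0]}, {"hand": 0.2, "translation": [0, 0, -30], "angular": [0, 0, 0]}, {"hand": 0.2, "translation": [0, 0, -34], "angular": [0, 0, 0]}, {"hand": 0.2, "translation": [0, 0, -38], "angular": [0, 0, 0]}, {"hand": 0.2, "translation": [0, 0, -42], "angular": [0, 0, 0]}, {"hand": 0.2, "translation": [0, 0, -46], "angular": [0, 0, 0]}, {"hand": 0.2, "translation": [0, 0, -50], "angular": [0, 0, 0]}, {"hand": 0.2, "translation": [0, 0, -54], "angular": [0, 0, 0]}, {"hand": 0.2, "translation": [0, 0, -58], "angular": [0, 0, 0]}, {"hand": 0.2, "translation": [0, 0, -62], "angular": [0, 0, 0]}, {"hand": 0.2, "translation": [0, 0, -62], "angular": [0, 0, 0]}])

```text
t: 16.68
eef_pos: [0.5252, 0.1331, 0.1033]
tool_rot: [0.001, 0.016, 1.0, 0.001]
contact_force: [2.2, 4.8, -0.2]
gripper_width: 0.376
grasp_force: 59.9
```

Call:
drive_tool(commands=[{"hand": 0.2, "translation": [0, 0, -3], "angular": [0, 0, 0]}, {"hand": 0.2, "translation": [0, 0, -6], "angular": [0, 0, 0]}, {"hand": 0.2, "translation": [0, 0, -8], "angular": [0, 0, 0]}, {"hand": 0.2, "translation": [0, 0, -9.5], "angular": [0, 0, 0]}, {"hand": 0.2, "translation": [0, 0, -10.5], "angular": [0, 0, 0]}, {"hand": 0.2, "translation": [0, 0, -10.5], "angular": [0, 0, 0]}])

```text
t: 17.42
eef_pos: [0.5246, 0.1324, 0.0936]
tool_rot: [-0.0, 0.016, 1.0, 0.0]
contact_force: [-2.9, 4.3, 12.0]
gripper_width: 0.383
grasp_force: 61.1
```

Call:
drive_tool(commands=[{"hand": 0.5, "translation": [0, 0, 0], "angular": [0, 0, 0]}, {"hand": 0.65, "translation": [0, 0, 0], "angular": [0, 0, 0]}, {"hand": 0.7, "translation": [0, 0, 0], "angular": [0, 0, 0]}, {"hand": 0.7, "translation": [0, 0, 10], "angular": [0, 0, 0]}, {"hand": 0.7, "translation": [0, 0, 40], "angular": [0, 0, 0]}, {"hand": 0.7, "translation": [0, 0, 90], "angular": [0, 0, 0]}, {"hand": 0.7, "translation": [0, 0, 130], "angular": [0, 0, 0]}, {"hand": 0.7, "translation": [15, -50, 150], "angular": [0, 0, 0]}, {"hand": 0.7, "translation": [30, -110, 160], "angular": [0, 0, 0]}, {"hand": 0.7, "translation": [45, -170, 160], "angular": [0, 0, 0]}, {"hand": 0.7, "translation": [60, -220, 160], "angular": [0, 0, 0]}, {"hand": 0.7, "translation": [60, -230, 160], "angular": [0, 0, 0]}])

```text
t: 18.92
eef_pos: [0.5846, -0.1028, 0.2536]
tool_rot: [0.0, 0.019, 1.0, -0.001]
contact_force: [-0.8, 0.3, 0.1]
gripper_width: 0.705
grasp_force: 0.0
```

```bash
python3 - <<'E'
from fit import *
im=np.ascontiguousarray(bot.read_camera("side")[:,:,::-1]); tp=np.ascontiguousarray(bot.read_camera("top")[:,:,::-1])
h=cv2.cvtColor(tp,cv2.COLOR_BGR2HSV); b=np.zeros((420,560),bool); b[205:262,175:225]=1
m=(b&(h[...,1]>80)&(h[...,0]<22)).astype(np.float32); print(m.sum())
f=lambda x:np.abs(sil("top",[x[0],x[1],.012],mill[2:])*1-m)[:, :].sum()
print("upper part fit",run(lambda x:np.abs(sil("top",[x[0],x[1],.012],mill)-m).sum(),[.5255,.132]))
a=[cv2.resize(x,(400,316),interpolation=cv2.INTER_CUBIC) for x in(tp[180:270,135:250],im[130:236,155:290])]
cv2.imwrite("pics/g4.png",np.hstack(a))
E
```

```text
344.0
upper part fit (array([0.5239, 0.1355]), np.float64(54.375))
```

View pics/g4.png

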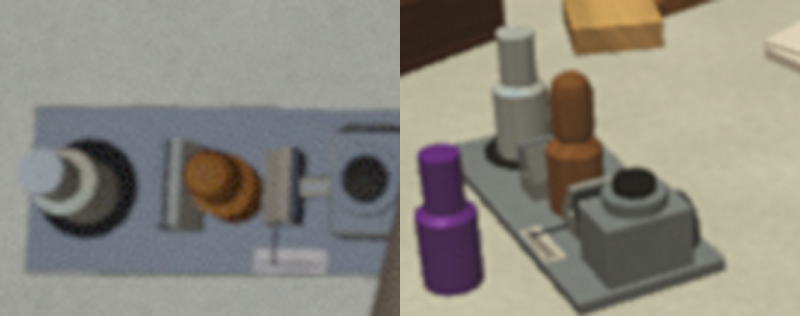

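The mill stands upright between the jaws, its foot at about (232,188) in line with the jaws' middle, and the master is upright on the rest at (90,188). The robot is clear of everything.

```bash
python3 -c "
from station import bot
print(bot.hand_in())"
```

```text
the job is handed in; nothing more can be done
None
```

I zeroed the comparator with the master still in the jaws, moved the master to the rubber rest and stood the pepper mill upright between the jaws. The job is handed in at about 19 s of the 64 s allowed, and no verdict came back.

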